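# Press the lid home on the paint tin

### The arm

A 6-joint arm with a two-finger parallel gripper is mounted at the origin on a cart in front of the work surface, level with it; the furniture and walls round the work are solid. World frame = base frame: x ahead of the robot, y to its left, z up, the work surface at z = 0. Lengths are in m, angles in rad, forces in N, time in s.
With the tool pointing down it reaches from about 0.35 to 0.775 m from the base axis. Payload 7.3 kg.
Tool frame: the origin (TCP) lies midway between the tips of the shut fingers; the grasp point (between the pads) lies 19 mm behind it; z points along the fingers, y is the line along which they close (so a half turn about z gives the same grasp; the last joint's range is limited). The gripper opens to 92 mm and grips with 3 to 60 N. Pads are 19 mm wide; open, the fingers measure 130 mm over their backs; the gripper's body (75 mm by 190 mm) begins 47 mm behind the grasp point.
Start: joints at [-1.424, 0.342, 1.524, -0, 1.275, -0.146], TCP at [0.152, -0.503, 0.227] pointing down, gripper open.
Joint ranges: [-2.53, 2.53], [-0.77, 2.02], [0.04, 2.7], [-1, 4.14], [0.28, 2.66], [-3.11, 3.11]. Speed limits (rad/s): [2.57, 2.57, 3.14, 3.14, 3.14, 3.14].

### API

Orientations are given as a unit quaternion [x, y, z, w].
In Python, from rig import robot gives the robot as it stands.
- The arm moves only by the tool step_arm, never from a script. Its argument "targets" is one flat list of numbers, 7 for each row, row after row: the opening, from -1 (shut) to 1 (fully open), then the shift along the tool's x, y, z in mm, then the turn, a rotation vector about the tool's x, y, z in degrees. A call has 1 to 8 rows; each row is the pose to reach, as a shift and turn from the pose commanded when the call began, along the tool's axes at that moment; what a row does not reach only later rows make up. A row lasts 1/10 s, in which the tool goes at most 50 mm and 8.59 degrees, less where a joint would pass 70% of its speed; a pose out of reach is approached as far as the arm can. A call with a gripper value outside its range is refused whole. The fingers move at their own pace and stop on an object; "newtons" is the grip in N (left out, the last holds). Time passes only in rows, so rows that repeat a pose let the fingers close. It gives the time, the measured TCP pose, the force, the opening and the grip force at its end, in the units of the state.
- robot.get_state(): the state, without advancing time (a new reading comes with each control period).
- robot.camera(name): name is "scene" or "top" or "wrist"; returns a dict with "color" (480x640x3 uint8, red, green, blue), "mtx" (3x3 intrinsics, pixels), "extrinsics" (4x4, takes a point from camera to world coordinates); the wrist camera has in their place "T_tool_cam" (4x4, takes a point from camera to tool coordinates, whose origin is the TCP and whose axes are the flange's). Camera axes: x right, y down, z forward; pixel columns grow to the right and rows downward; lengths in m; the calibration is good to about 2 mm. A picture is of the moment at which its call begins: read the wrist's pose just before it. There is no depth.
- robot.hand_in(): hands the job in; it is judged then, once.
The state is a dict: "clock": time; "q": joint angles; "qd": joint speeds; "effort": joint torques, N m; "position": TCP position; "orientation": TCP orientation; "ft_force": force on the tool from outside, world axes, zero at the start; "torque": the same for the moment, N m; "gripper_width": finger opening in m; "gripper_force": force on a finger pad.
Only numpy, scipy, OpenCV 4.12 (cv2) and the standard library are available. Lean on these libraries where they do the work, as an engineer would, in place of code of your own. Each camera call takes 0.05 s, during which the arm holds its last target. There are 200 camera calls.

### The job

The lid of the white paint tin with the dark blue band is only part-way on: close the tin with your fingertips. Start at the side nearest you and work round the lid's raised rim, pressing it down gently and a little at a time so that it goes in evenly and never cocks over, until the rim is fully home all the way round, then take your hand away. Press only on the raised rim, never on the thin sunken panel in the middle, and leave the tin standing where it is and everything round it alone.

Things in the scene. Friction and masses are not known exactly. Their poses are not given: they have to be found in the camera images.
- tin: Squat white paint tin, dark blue band, bare steel top, wire bail hanging down its back; 170 mm across, full (2 to 3.2 kg), standing loose on the bench (z = 0). Origin: centre of its underside, z up. A flat shoulder ring round the mouth lies at 122 mm; the rolled outer seam (80 to 86 mm from the axis) rises to 126.5 mm. Light sideways drags do not shift it.
- lid: Bare steel lid of the tin, 151 mm across, rigid. Origin: on its axis, at the underside of the rim; z: its own axis, up. The raised rim is a flat-topped ring 59 to 75 mm from the axis, its top 8 mm above the origin. A gold-lacquered plug below grips the tin's mouth. Fully home the origin is 122 mm and the rim's top 130 mm above the tin's underside; no side can go lower.
- lid_panel: The thin sunken middle of the lid, 115 mm across, 7 mm below the top of the rim; must not be pressed. Same origin and axes as the lid.
- lid_height (a joint): How far the lid's centre stands above fully home, m (0: home; 0.006 to 0.010 at the start, the rim's sides 4.5 to 11.5 mm above home). The lid is held by friction and stays where it is left, within 0.5 mm: 8 to 13 N on one place of the rim sinks that place, and the opposite side rises by up to a third as much. When home it is stopped hard.
- lid_tip_x (a joint): Tip of the lid about the tin's x axis, rad: positive raises the rim_left side. 0: level; up to 0.04 of tip in any direction at the start.
- lid_tip_y (a joint): Tip of the lid about the tin's y axis, rad: positive raises the rim_near side. 0: level.
- rim_near (a point): Point on top of the lid's rim, on the side nearest the robot (-x of the tin), 66.5 mm from the axis.
- rim_far (a point): The same on the far side (+x of the tin).
- rim_left (a point): The same on the robot's left (+y of the tin).
- rim_right (a point): The same on the robot's right (-y of the tin).
- brush: Wide paint brush with a red handle, 56x244x20 mm, lying between tin and bench edge; leave alone.
- tape_roll: Roll of masking tape lying flat, 100 mm across, 24 mm high, right of the tin; leave alone.
- tub: Filler tub with a yellow lid, 70 mm across, 66 mm high, left of the tin; leave alone.
- measure: Black and yellow tape measure, 43x98x66 mm, on the left; leave alone.
- sander: Cork sanding block, 62x104x30 mm, at the back left; leave alone.
- bit_case: Dark green drill-bit case, 73x132x38 mm, on the right; leave alone.

How it is judged:
By the outcome, as a careful person would: the job done as asked, in the order asked, and still so for the second after the job is handed in, with the robot touching nothing.
It also fails if it takes over 72 s, if anything falls off the work surface, if the arm or the gripper's body presses on something with over 40 N, if the wrist force passes 120 N, or if a joint passes its speed limit or range.

## Working session

There is one attempt and no reset: what is moved stays moved. The work goes in short steps, Python scripts to look and compute and a tool call to move; the robot and the scene stay as the last step left them, time stands still between calls to the robot, and variables do not carry over. Pictures are saved under pics/ and viewed, at most 10 in all, crops included, and the job is handed in when it is done.

Besides the shell and the picture viewer there is one more tool, called after "Emit:" by a JSON object that holds its "api" and its "payload". step_arm: Moves the arm, as the interface text tells. Its arguments: {"type":"object","properties":{"targets":{"type":"array"},"newtons":{"type":"number"}},"required":["targets"]}

```bash
mkdir -p pics; python3 - <<'E'
from rig import robot
import cv2,numpy as np
s=robot.get_state(); print(s)
for n in("top","scene"):
    c=robot.camera(n); cv2.imwrite(f"pics/{n}0.png",c["color"][:,:,::-1]); np.savez(f"{n}0.npz",**c); print(n,c["mtx"].tolist(),c["extrinsics"].round(4).tolist())
E
```

```text
{'clock': 0.0, 'q': array([-1.42399441e+00,  3.42740620e-01,  1.52497925e+00, -4.24028449e-06,
        1.27539284e+00, -1.46035044e-01]), 'qd': array([ 0.00243477, -0.00133047, -0.00175218,  0.00015484, -0.00115151,
        0.00025896]), 'effort': array([ 3.30888261e-04, -4.31238985e+01, -2.44222730e+01,  7.16609904e-02,
        5.56980050e-02, -1.21468361e-04]), 'position': array([ 0.15149658, -0.50226125,  0.22604885]), 'orientation': array([ 9.89299575e-01,  1.45896448e-01, -2.31925962e-06, -7.60026823e-04]), 'ft_force': array([-0.11172127,  0.07011423,  0.40148025]), 'torque': array([ 0.00786524,  0.00013258, -0.01064246]), 'gripper_force': 0.0, 'gripper_width': 0.09172327559190804}
top [[533.4094455983981, 0.0, 320.85471704556574], [0.0, 533.4094455983981, 246.11515086071896], [0.0, 0.0, 1.0]] [[0.0066, -0.9844, 0.1756, 0.2312], [-0.9984, -0.0164, -0.0546, 0.1075], [0.0566, -0.175, -0.9829, 1.6182], [0.0, 0.0, 0.0, 1.0]]
scene [[578.1662596217275, 0.0, 322.3494405038502], [0.0, 578.1662596217275, 235.72660892733384], [0.0, 0.0, 1.0]] [[-0.6778, -0.3881, 0.6245, -0.3918], [-0.7348, 0.3289, -0.5932, 0.9065], [0.0248, -0.8609, -0.5081, 0.8415], [0.0, 0.0, 0.0, 1.0]]
```

View pics/top0.png

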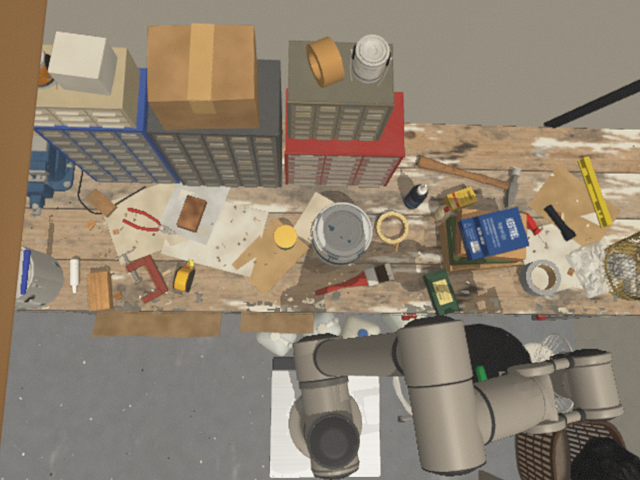

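View pics/scene0.png

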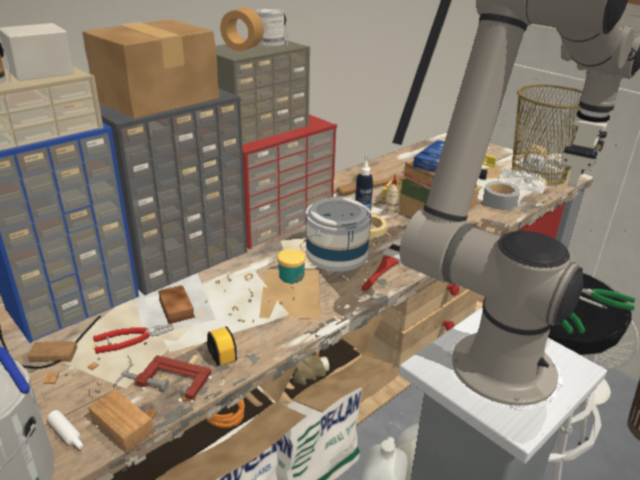

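The top view shows the tin at about (341,233), and the scene view has its top at about (338,212). I'll enlarge both.

```bash
cat > h.py <<'E'
import numpy as np,cv2
from scipy.spatial.transform import Rotation as R
def ray(c,uv,z,E=None):
    E=c["extrinsics"] if E is None else E
    d=E[:3,:3]@np.linalg.inv(c["mtx"])@np.array([*uv,1.]); o=E[:3,3]
    return o+d*(z-o[2])/d[2]
def proj(c,p,E=None):
    E=c["extrinsics"] if E is None else E
    q=(np.atleast_2d(p)-E[:3,3])@E[:3,:3]@c["mtx"].T
    return q[:,:2]/q[:,2:]
E
python3 - <<'E'
from h import *
a=cv2.imread("pics/top0.png")[190:280,290:415]; b=cv2.imread("pics/scene0.png")[190:275,298:378]
cv2.imwrite("pics/c1.png",np.hstack([cv2.resize(a,(500,360),interpolation=2),cv2.resize(b,(300,319),interpolation=2)[:360] if 0 else cv2.copyMakeBorder(cv2.resize(b,(300,319),interpolation=2),0,41,0,0,0)]))
c=np.load("top0.npz")
for uv in((341,233),(341,203),(341,263),(311,233),(371,233)): print(uv,ray(c,uv,.1265).round(4))
print(ray(np.load("scene0.npz"),(338,212),.13))
E
```

```text
(341, 233) [ 0.5369 -0.0329  0.1265]
(341, 203) [ 0.6254 -0.0329  0.1265]
(341, 263) [ 0.4501 -0.0329  0.1265]
(311, 233) [0.5353 0.0531 0.1265]
(371, 233) [ 0.5384 -0.1194  0.1265]
[ 0.54564068 -0.03767043  0.13      ]
```

View pics/c1.png

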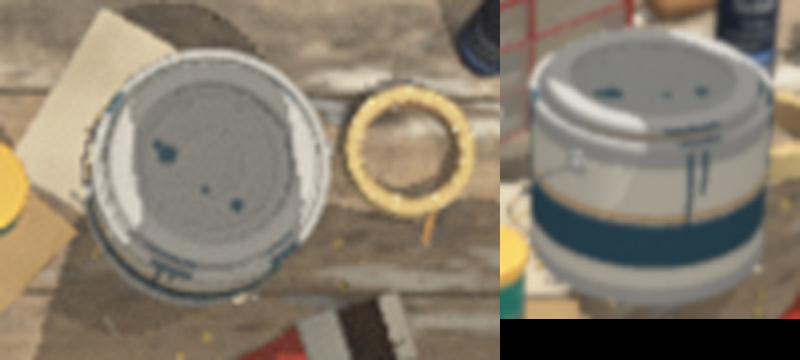

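The crops show the tin top centred near (0.54,-0.035), with the lid standing proud. I'll move over the near side with the fingers shut.

Emit:
{"api": "step_arm", "payload": {"targets": [-1,444,-356,-30,0,0,16.8,-1,444,-356,-30,0,0,16.8,-1,444,-356,-30,0,0,16.8,-1,444,-356,-30,0,0,16.8,-1,444,-356,-30,0,0,16.8,-1,444,-356,-30,0,0,16.8,-1,444,-356,-30,0,0,16.8,-1,444,-356,-30,0,0,16.8], "newtons": 20}}

```text
clock: 0.9
position: [0.3781, -0.1721, 0.2478]
orientation: [1.0, -0.0, 0.0, 0.0]
ft_force: [0.8, -0.7, 0.5]
gripper_width: 0.0327
gripper_force: 0.0
```

Emit:
{"api": "step_arm", "payload": {"targets": [-1,30,-100,0,0,0,0,-1,60,-138,0,0,0,0,-1,60,-138,0,0,0,0,-1,60,-138,0,0,0,0,-1,60,-138,0,0,0,0]}}

```text
clock: 1.4
position: [0.4375, -0.0349, 0.2473]
orientation: [1.0, 0.002, -0.001, 0.0]
ft_force: [0.6, 0.1, -0.2]
gripper_width: 0.0003
gripper_force: 0.0
```

```bash
python3 - <<'E'
from rig import robot
from h import *
s=robot.get_state(); c=robot.camera("wrist")
T=np.eye(4);T[:3,:3]=R.from_quat(s["orientation"]).as_matrix();T[:3,3]=s["position"]
E=T@c["T_tool_cam"]; np.savez("w1.npz",color=c["color"],mtx=c["mtx"],extrinsics=E)
print(s["clock"],s["position"],s["ft_force"],s["gripper_width"]);print(c["T_tool_cam"].round(4),c["mtx"][0]);cv2.imwrite("pics/w1.png",c["color"][:,:,::-1])
E
```

```text
1.4 [ 0.43747356 -0.03487259  0.24731402] [ 0.61468437  0.14400419 -0.1767407 ] 0.00027082403149547986
[[-1.000e-03 -9.585e-01 -2.850e-01  7.770e-02]
 [ 1.000e+00 -1.000e-03 -1.000e-04  7.000e-04]
 [-2.000e-04 -2.850e-01  9.585e-01 -1.585e-01]
 [ 0.000e+00  0.000e+00  0.000e+00  1.000e+00]] [374.86722981   0.         315.54694854]
```

View pics/w1.png

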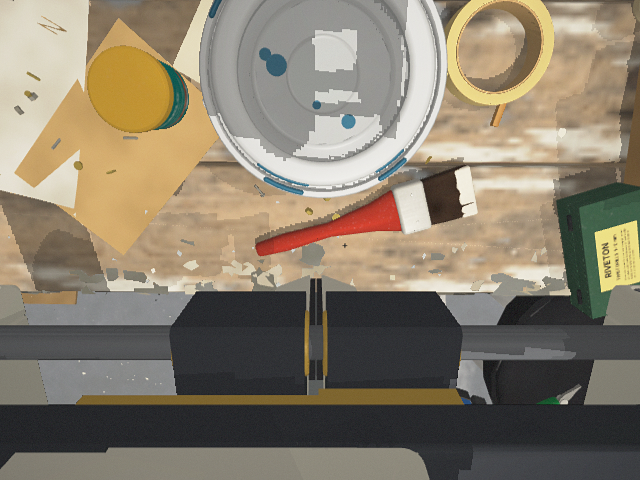

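The wrist view shows the tin at about (322,75), cut off at the top, with the brush just nearer the robot than the tin. I'll move forward and measure its centre.

Emit:
{"api": "step_arm", "payload": {"targets": [-1,40,0,0,0,0,0,-1,65,0,0,0,0,0,-1,65,0,0,0,0,0,-1,65,0,0,0,0,0]}}

```text
clock: 1.85
position: [0.5018, -0.0376, 0.2472]
orientation: [1.0, -0.001, -0.001, 0.0]
ft_force: [-0.4, -0.3, 0.6]
gripper_width: 0.0005
gripper_force: 0.0
```

```bash
python3 - <<'E'
from rig import robot
from h import *
s=robot.get_state(); c=robot.camera("wrist")
T=np.eye(4);T[:3,:3]=R.from_quat(s["orientation"]).as_matrix();T[:3,3]=s["position"]
E=T@c["T_tool_cam"]; np.savez("w2.npz",color=c["color"],mtx=c["mtx"],extrinsics=E)
print(s["clock"],s["position"],s["ft_force"])
# rectify plane z=.1265, 3px/mm... centre (0.54,-0.035), up=+x, left=+y
c=dict(mtx=c["mtx"],extrinsics=E,color=c["color"])
W=np.array([[.64,.065],[.64,-.135],[.44,-.135],[.44,.065]])
src=proj(c,np.c_[W,np.full(4,.1265)]).astype(np.float32)
H=cv2.getPerspectiveTransform(src,np.float32([[0,0],[600,0],[600,600],[0,600]]))
im=cv2.warpPerspective(c["color"][:,:,::-1],H,(600,600)); cv2.imwrite("pics/r2.png",im)
E
```

```text
1.85 [ 0.5018194  -0.03759624  0.24716771] [-0.39255868 -0.34884141  0.58216678]
```

View pics/r2.png

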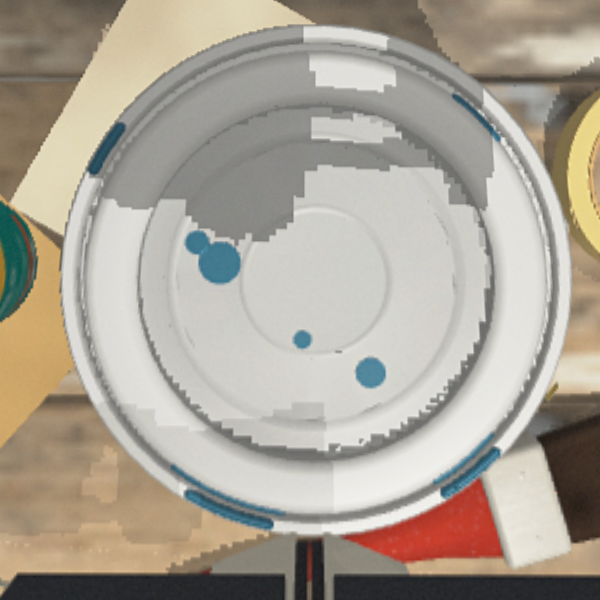

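The rectified view shows the seam circle spanning columns 61–572 and rows 24–533. That puts the centre at about (0.547,-0.040), which agrees with the other cameras to within about 5 mm. Next I go above the near rim.

Emit:
{"api": "step_arm", "payload": {"targets": [-1,-23,0,40,0,0,0,-1,-23,1,75,0,0,0,-1,-23,1,95,0,0,0,-1,-23,1,95,0,0,0,-1,-23,1,95,0,0,0]}}

```text
clock: 2.4
position: [0.4793, -0.0375, 0.1536]
orientation: [1.0, -0.001, 0.0, 0.0]
ft_force: [0.2, -0.3, 0.0]
gripper_width: 0.0004
gripper_force: 0.0
```

```bash
python3 - <<'E'
from rig import robot
from h import *
s=robot.get_state(); print(s["position"],s["orientation"],s["ft_force"])
ims=[]
c=robot.camera("wrist");s=robot.get_state();print(s["position"],s["ft_force"])
ims.append(c["color"][100:400,120:520,::-1])
c=robot.camera("scene");ims.append(cv2.resize(c["color"][150:270,290:450,::-1],(400,300)))
cv2.imwrite("pics/w3.png",np.hstack(ims))
E
```

```text
[ 0.47933818 -0.03753549  0.15357035] [ 9.99999767e-01 -6.29347676e-04  2.33974200e-04  1.22969153e-04] [ 0.18658859 -0.33825438  0.02927283]
[ 0.47993203 -0.03755526  0.15409212] [ 0.18659852 -0.04265757  0.06565742]
```

View pics/w3.png

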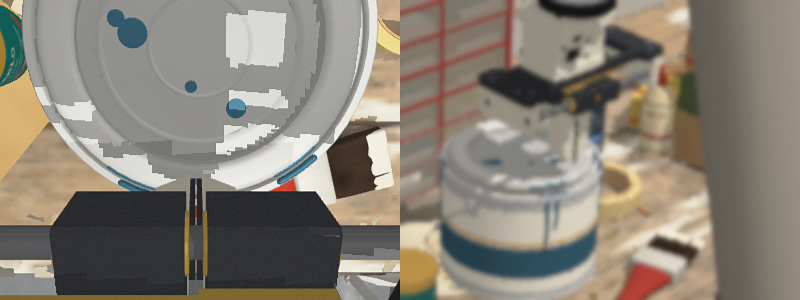

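The shut tips are centred over the near rim. I'll descend to find contact.

Emit:
{"api": "step_arm", "payload": {"targets": [-1,0,0,6,0,0,0,-1,0,0,11,0,0,0,-1,0,0,13,0,0,0,-1,0,0,14,0,0,0,-1,0,0,14,0,0,0]}}

```text
clock: 3.0
position: [0.4795, -0.037, 0.1386]
orientation: [1.0, -0.0, -0.0, 0.0]
ft_force: [0.1, 0.0, 0.7]
gripper_width: 0.0005
gripper_force: 0.0
```

Emit:
{"api": "step_arm", "payload": {"targets": [-1,0,0,0.7,0,0,0,-1,0,0,1.4,0,0,0,-1,0,0,1.4,0,0,0]}}

```text
clock: 3.3
position: [0.4795, -0.037, 0.1373]
orientation: [1.0, -0.0, -0.0, 0.0]
ft_force: [-0.1, -0.4, -0.0]
gripper_width: 0.0003
gripper_force: 0.0
```

Emit:
{"api": "step_arm", "payload": {"targets": [-1,0,0,0.7,0,0,0,-1,0,0,1.4,0,0,0,-1,0,0,1.4,0,0,0]}}

```text
clock: 3.6
position: [0.4796, -0.037, 0.1361]
orientation: [1.0, -0.0, 0.0, 0.0]
ft_force: [-0.8, 0.9, 2.3]
gripper_width: 0.0009
gripper_force: 1.2
```

Emit:
{"api": "step_arm", "payload": {"targets": [-1,0,0,0.5,0,0,0,-1,0,0,1,0,0,0,-1,0,0,1.5,0,0,0,-1,0,0,1.5,0,0,0]}}

```text
clock: 4.0
position: [0.4796, -0.0371, 0.1351]
orientation: [1.0, -0.0, 0.0, 0.0]
ft_force: [-2.3, 0.5, 7.5]
gripper_width: 0.0003
gripper_force: 3.7
```

Emit:
{"api": "step_arm", "payload": {"targets": [-1,0,0,0.5,0,0,0,-1,0,0,1,0,0,0,-1,0,0,1.5,0,0,0,-1,0,0,1.5,0,0,0]}}

```text
clock: 4.4
position: [0.4795, -0.0371, 0.1336]
orientation: [1.0, -0.0, 0.0, 0.0]
ft_force: [-2.5, 0.2, 7.8]
gripper_width: 0.0003
gripper_force: 3.9
```

Emit:
{"api": "step_arm", "payload": {"targets": [-1,0,0,-16,0,0,0,-1,33,-32,-17,0,0,0,-1,66,-64,-17,0,0,0,-1,66,-64,-17,0,0,0,-1,66,-64,-10,0,0,0,-1,66,-64,-8,0,0,0,-1,66,-64,-8,0,0,0]}}

```text
clock: 5.1
position: [0.5444, 0.0262, 0.1402]
orientation: [1.0, -0.001, -0.001, 0.0]
ft_force: [-1.0, -0.1, -0.4]
gripper_width: 0.0009
gripper_force: 0.0
```

Emit:
{"api": "step_arm", "payload": {"targets": [-1,0,0,0.7,0,0,0,-1,0,0,1.4,0,0,0,-1,0,0,2,0,0,0,-1,0,0,2,0,0,0]}}

```text
clock: 5.5
position: [0.5455, 0.0268, 0.139]
orientation: [1.0, -0.0, 0.0, 0.0]
ft_force: [0.3, -0.0, -0.5]
gripper_width: 0.0005
gripper_force: 0.0
```

Emit:
{"api": "step_arm", "payload": {"targets": [-1,0,0,0.6,0,0,0,-1,0,0,1.2,0,0,0,-1,0,0,1.8,0,0,0,-1,0,0,1.8,0,0,0]}}

```text
clock: 5.9
position: [0.5455, 0.027, 0.137]
orientation: [1.0, -0.0, -0.0, 0.0]
ft_force: [0.1, 0.7, 0.4]
gripper_width: -0.0
gripper_force: 0.0
```

Emit:
{"api": "step_arm", "payload": {"targets": [-1,0,0,0.6,0,0,0,-1,0,0,1.2,0,0,0,-1,0,0,1.6,0,0,0,-1,0,0,1.6,0,0,0]}}

```text
clock: 6.3
position: [0.5457, 0.027, 0.1364]
orientation: [1.0, -0.0, 0.0, 0.0]
ft_force: [-2.5, 0.5, 7.0]
gripper_width: 0.0006
gripper_force: 3.3
```

Emit:
{"api": "step_arm", "payload": {"targets": [-1,0,0,0.7,0,0,0,-1,0,0,1.4,0,0,0,-1,0,0,2,0,0,0,-1,0,0,2.2,0,0,0,-1,0,0,2.2,0,0,0]}}

```text
clock: 6.8
position: [0.5457, 0.0271, 0.1343]
orientation: [1.0, -0.0, 0.001, -0.0]
ft_force: [-2.3, 0.4, 7.4]
gripper_width: 0.0005
gripper_force: 3.7
```

Emit:
{"api": "step_arm", "payload": {"targets": [-1,0,0,-16,0,0,0,-1,33,33,-17,0,0,0,-1,66,66,-17,0,0,0,-1,66,66,-17,0,0,0,-1,66,66,-12,0,0,0,-1,66,66,-9,0,0,0,-1,66,66,-9,0,0,0,-1,66,66,-9,0,0,0]}}

```text
clock: 7.6
position: [0.6111, -0.0383, 0.1424]
orientation: [1.0, 0.0, -0.0, -0.0]
ft_force: [-0.1, 0.4, -0.1]
gripper_width: 0.0006
gripper_force: 0.0
```

Emit:
{"api": "step_arm", "payload": {"targets": [-1,0,0,0.7,0,0,0,-1,0,0,1.4,0,0,0,-1,0,0,1.4,0,0,0]}}

```text
clock: 7.9
position: [0.6115, -0.0389, 0.141]
orientation: [1.0, -0.0, 0.0, 0.0]
ft_force: [-0.3, 0.2, 0.3]
gripper_width: 0.0005
gripper_force: 0.0
```

Emit:
{"api": "step_arm", "payload": {"targets": [-1,0,0,0.7,0,0,0,-1,0,0,1.4,0,0,0,-1,0,0,1.4,0,0,0]}}

```text
clock: 8.2
position: [0.6115, -0.0391, 0.1394]
orientation: [1.0, -0.0, -0.0, 0.0]
ft_force: [-0.3, 0.5, -0.0]
gripper_width: 0.0004
gripper_force: 0.0
```

Emit:
{"api": "step_arm", "payload": {"targets": [-1,0,0,0.7,0,0,0,-1,0,0,1.4,0,0,0,-1,0,0,1.6,0,0,0,-1,0,0,1.6,0,0,0]}}

```text
clock: 8.6
position: [0.6115, -0.0391, 0.1379]
orientation: [1.0, -0.0, -0.0, 0.0]
ft_force: [0.6, 0.4, -0.6]
gripper_width: 0.0006
gripper_force: 0.0
```

Emit:
{"api": "step_arm", "payload": {"targets": [-1,0,0,0.7,0,0,0,-1,0,0,1.4,0,0,0,-1,0,0,1.6,0,0,0,-1,0,0,1.6,0,0,0]}}

```text
clock: 9.0
position: [0.6115, -0.0391, 0.1363]
orientation: [1.0, -0.0, 0.0, 0.0]
ft_force: [0.1, -0.3, 0.1]
gripper_width: 0.0008
gripper_force: 0.1
```

Emit:
{"api": "step_arm", "payload": {"targets": [-1,0,0,0.7,0,0,0,-1,0,0,1.4,0,0,0,-1,0,0,2.1,0,0,0,-1,0,0,2.8,0,0,0,-1,0,0,2.8,0,0,0]}}

```text
clock: 9.5
position: [0.6117, -0.0392, 0.135]
orientation: [1.0, -0.0, 0.001, 0.0]
ft_force: [-2.5, 0.6, 8.4]
gripper_width: 0.0007
gripper_force: 4.4
```

Emit:
{"api": "step_arm", "payload": {"targets": [-1,0,0,0.8,0,0,0,-1,0,0,0.8,0,0,0,-1,0,0,-16,0,0,0,-1,-33,33,-18,0,0,0,-1,-66,66,-18,0,0,0,-1,-66,66,-18,0,0,0,-1,-66,66,-12,0,0,0,-1,-66,66,-10,0,0,0]}}

```text
clock: 10.3
position: [0.5459, -0.1046, 0.1429]
orientation: [1.0, -0.0, -0.0, -0.0]
ft_force: [0.3, 0.4, -0.5]
gripper_width: 0.0005
gripper_force: 0.0
```

Emit:
{"api": "step_arm", "payload": {"targets": [-1,0,0,0.7,0,0,0,-1,0,0,1.2,0,0,0,-1,0,0,1.2,0,0,0]}}

```text
clock: 10.6
position: [0.5458, -0.1045, 0.1421]
orientation: [1.0, 0.0, -0.0, -0.0]
ft_force: [0.3, -0.5, 0.4]
gripper_width: 0.0003
gripper_force: 0.0
```

Emit:
{"api": "step_arm", "payload": {"targets": [-1,0,0,0.7,0,0,0,-1,0,0,1.4,0,0,0,-1,0,0,2,0,0,0,-1,0,0,2,0,0,0]}}

```text
clock: 11.0
position: [0.5455, -0.1051, 0.1403]
orientation: [1.0, -0.0, -0.0, 0.0]
ft_force: [0.4, 0.6, -0.0]
gripper_width: 0.0004
gripper_force: 0.0
```

Emit:
{"api": "step_arm", "payload": {"targets": [-1,0,0,0.7,0,0,0,-1,0,0,1.4,0,0,0,-1,0,0,2,0,0,0,-1,0,0,2,0,0,0]}}

```text
clock: 11.4
position: [0.5455, -0.1051, 0.1383]
orientation: [1.0, -0.0, -0.0, 0.0]
ft_force: [-0.6, 0.0, -1.2]
gripper_width: 0.0006
gripper_force: 0.0
```

Emit:
{"api": "step_arm", "payload": {"targets": [-1,0,0,0.7,0,0,0,-1,0,0,1.4,0,0,0,-1,0,0,2,0,0,0,-1,0,0,2,0,0,0]}}

```text
clock: 11.8
position: [0.5455, -0.105, 0.1362]
orientation: [1.0, -0.0, -0.0, 0.0]
ft_force: [0.2, 0.4, 0.3]
gripper_width: 0.0007
gripper_force: 0.0
```

Emit:
{"api": "step_arm", "payload": {"targets": [-1,0,0,0.7,0,0,0,-1,0,0,1.4,0,0,0,-1,0,0,2,0,0,0,-1,0,0,2,0,0,0]}}

```text
clock: 12.2
position: [0.5454, -0.105, 0.1342]
orientation: [1.0, -0.0, -0.0, -0.0]
ft_force: [-0.4, -0.1, 0.3]
gripper_width: 0.0005
gripper_force: 0.0
```

Emit:
{"api": "step_arm", "payload": {"targets": [-1,0,0,0.7,0,0,0,-1,0,0,1.2,0,0,0,-1,0,0,1.2,0,0,0]}}

```text
clock: 12.5
position: [0.5456, -0.1051, 0.1335]
orientation: [1.0, -0.0, 0.0, 0.0]
ft_force: [-1.0, -0.4, 3.2]
gripper_width: 0.0007
gripper_force: 1.6
```

Emit:
{"api": "step_arm", "payload": {"targets": [-1,0,0,0.7,0,0,0,-1,0,0,1.4,0,0,0,-1,0,0,2,0,0,0,-1,0,0,2,0,0,0]}}

```text
clock: 12.9
position: [0.5457, -0.1052, 0.1322]
orientation: [1.0, -0.0, 0.001, 0.0]
ft_force: [-2.9, -0.0, 9.0]
gripper_width: 0.0008
gripper_force: 4.3
```

Emit:
{"api": "step_arm", "payload": {"targets": [-1,-10,-10,-12,0,0,0,-1,-40,-40,-12,0,0,0,-1,-66,-66,-12,0,0,0,-1,-66,-66,-8,0,0,0,-1,-66,-66,-4.5,0,0,0,-1,-66,-66,-3.5,0,0,0,-1,-66,-66,-2.5,0,0,0,-1,-66,-66,-1.5,0,0,0]}}

```text
clock: 13.7
position: [0.4803, -0.0397, 0.133]
orientation: [1.0, -0.001, 0.0, 0.0]
ft_force: [-1.8, 0.3, 8.6]
gripper_width: 0.0003
gripper_force: 4.1
```

Emit:
{"api": "step_arm", "payload": {"targets": [-1,0,0,0.7,0,0,0,-1,0,0,1.3,0,0,0,-1,0,0,1.3,0,0,0]}}

```text
clock: 14.0
position: [0.4803, -0.0397, 0.1319]
orientation: [1.0, -0.001, 0.0, 0.0]
ft_force: [-2.5, 1.1, 7.6]
gripper_width: 0.0007
gripper_force: 3.7
```

Emit:
{"api": "step_arm", "payload": {"targets": [-1,0,0,-10,0,0,0,-1,33,-33,-12,0,0,0,-1,66,-66,-12,0,0,0,-1,66,-66,-9,0,0,0,-1,66,-66,-5,0,0,0,-1,66,-66,-3.5,0,0,0,-1,66,-66,-2.5,0,0,0,-1,66,-66,-1.5,0,0,0]}}

```text
clock: 14.8
position: [0.5453, 0.0267, 0.1339]
orientation: [1.0, -0.001, 0.0, -0.001]
ft_force: [-2.2, 3.6, 8.5]
gripper_width: 0.0006
gripper_force: 4.1
```

Emit:
{"api": "step_arm", "payload": {"targets": [-1,0,0,0.7,0,0,0,-1,0,0,1.3,0,0,0,-1,0,0,1.3,0,0,0]}}

```text
clock: 15.1
position: [0.5453, 0.0267, 0.1328]
orientation: [1.0, -0.001, 0.001, -0.001]
ft_force: [-2.0, 4.3, 7.5]
gripper_width: -0.0001
gripper_force: 3.7
```

Left is at 0.1328, so I'll press a little more there, then go to the far side.

Emit:
{"api": "step_arm", "payload": {"targets": [-1,0,0,0.7,0,0,0,-1,0,0,0.7,0,0,0]}}

```text
clock: 15.3
position: [0.5453, 0.0268, 0.1321]
orientation: [1.0, -0.001, 0.001, -0.001]
ft_force: [-0.7, 5.2, 7.4]
gripper_width: 0.0005
gripper_force: 3.8
```

Emit:
{"api": "step_arm", "payload": {"targets": [-1,0,0,-10,0,0,0,-1,33,33,-12,0,0,0,-1,66,66,-12,0,0,0,-1,66,66,-9,0,0,0,-1,66,66,-5,0,0,0,-1,66,66,-3.5,0,0,0,-1,66,66,-2.5,0,0,0,-1,66,66,-1.5,0,0,0]}}

```text
clock: 16.1
position: [0.6109, -0.0384, 0.1327]
orientation: [1.0, 0.0, -0.0, 0.0]
ft_force: [-3.1, 0.3, 5.2]
gripper_width: 0.0008
gripper_force: 2.9
```

Emit:
{"api": "step_arm", "payload": {"targets": [-1,0,0,0.7,0,0,0,-1,0,0,1.3,0,0,0,-1,0,0,1.3,0,0,0]}}

```text
clock: 16.4
position: [0.611, -0.0384, 0.1324]
orientation: [1.0, 0.0, -0.0, 0.0]
ft_force: [-4.4, 1.9, 8.1]
gripper_width: 0.0008
gripper_force: 4.1
```

Emit:
{"api": "step_arm", "payload": {"targets": [-1,0,0,0.7,0,0,0,-1,0,0,1,0,0,0,-1,0,0,1,0,0,0]}}

```text
clock: 16.7
position: [0.611, -0.0384, 0.1317]
orientation: [1.0, 0.0, 0.0, 0.0]
ft_force: [-4.4, 0.3, 9.8]
gripper_width: 0.0007
gripper_force: 4.7
```

Emit:
{"api": "step_arm", "payload": {"targets": [-1,0,0,-10,0,0,0,-1,-33,33,-12,0,0,0,-1,-66,66,-12,0,0,0,-1,-66,66,-9,0,0,0,-1,-66,66,-4,0,0,0,-1,-66,66,-2.5,0,0,0,-1,-66,66,-1.5,0,0,0,-1,-66,66,-0.5,0,0,0]}}

```text
clock: 17.5
position: [0.5462, -0.1043, 0.1311]
orientation: [1.0, 0.001, 0.0, 0.0]
ft_force: [-2.4, 0.7, 9.7]
gripper_width: 0.0005
gripper_force: 4.7
```

Emit:
{"api": "step_arm", "payload": {"targets": [-1,0,0,0.5,0,0,0,-1,0,0,0.5,0,0,0]}}

```text
clock: 17.7
position: [0.5462, -0.1043, 0.131]
orientation: [1.0, 0.001, 0.001, 0.0]
ft_force: [-2.0, 0.6, 7.4]
gripper_width: 0.0006
gripper_force: 3.9
```

Emit:
{"api": "step_arm", "payload": {"targets": [-1,0,0,-10,0,0,0,-1,-33,-33,-12,0,0,0,-1,-66,-66,-12,0,0,0,-1,-66,-66,-9,0,0,0,-1,-66,-66,-4,0,0,0,-1,-66,-66,-2,0,0,0,-1,-66,-66,-1,0,0,0,-1,-66,-66,-0.2,0,0,0]}}

```text
clock: 18.5
position: [0.4806, -0.0394, 0.1307]
orientation: [1.0, -0.001, 0.0, -0.0]
ft_force: [-1.4, 2.2, 8.5]
gripper_width: 0.0002
gripper_force: 4.1
```

Emit:
{"api": "step_arm", "payload": {"targets": [-1,0,0,0.5,0,0,0,-1,0,0,0.5,0,0,0]}}

```text
clock: 18.7
position: [0.4806, -0.0394, 0.1306]
orientation: [1.0, -0.001, 0.001, -0.0]
ft_force: [-2.6, 2.7, 10.2]
gripper_width: 0.0004
gripper_force: 5.1
```

Emit:
{"api": "step_arm", "payload": {"targets": [-1,0,0,-10,0,0,0,-1,33,-33,-12,0,0,0,-1,66,-66,-12,0,0,0,-1,66,-66,-9,0,0,0,-1,66,-66,-4,0,0,0,-1,66,-66,-2.5,0,0,0,-1,66,-66,-1.5,0,0,0,-1,66,-66,-0.5,0,0,0]}}

```text
clock: 19.5
position: [0.5458, 0.0267, 0.1314]
orientation: [1.0, -0.001, 0.001, -0.001]
ft_force: [0.1, 5.3, 8.5]
gripper_width: 0.0004
gripper_force: 4.2
```

Emit:
{"api": "step_arm", "payload": {"targets": [-1,0,0,0.5,0,0,0,-1,0,0,0.5,0,0,0]}}

```text
clock: 19.7
position: [0.5458, 0.0268, 0.131]
orientation: [1.0, -0.001, 0.001, -0.001]
ft_force: [0.5, 4.9, 7.0]
gripper_width: 0.0004
gripper_force: 3.6
```

Emit:
{"api": "step_arm", "payload": {"targets": [-1,0,0,0.6,0,0,0,-1,0,0,0.6,0,0,0]}}

```text
clock: 19.9
position: [0.5458, 0.0268, 0.1305]
orientation: [1.0, -0.001, 0.001, -0.001]
ft_force: [0.0, 5.1, 8.1]
gripper_width: 0.0005
gripper_force: 3.9
```

Emit:
{"api": "step_arm", "payload": {"targets": [-1,0,0,-10,0,0,0,-1,33,33,-12,0,0,0,-1,66,66,-12,0,0,0,-1,66,66,-9,0,0,0,-1,66,66,-4,0,0,0,-1,66,66,-2,0,0,0,-1,66,66,-1,0,0,0,-1,66,66,0,0,0,0]}}

```text
clock: 20.7
position: [0.6106, -0.0397, 0.1307]
orientation: [1.0, 0.0, 0.0, 0.001]
ft_force: [-4.8, -5.9, 10.6]
gripper_width: 0.0008
gripper_force: 5.1
```

Emit:
{"api": "step_arm", "payload": {"targets": [-1,0,0,0.5,0,0,0,-1,0,0,0.5,0,0,0]}}

```text
clock: 20.9
position: [0.6106, -0.0397, 0.1304]
orientation: [1.0, 0.0, 0.0, 0.001]
ft_force: [-4.1, -4.9, 9.6]
gripper_width: 0.0003
gripper_force: 4.5
```

Emit:
{"api": "step_arm", "payload": {"targets": [-1,0,0,-10,0,0,0,-1,-33,33,-12,0,0,0,-1,-66,66,-12,0,0,0,-1,-66,66,-9,0,0,0,-1,-66,66,-4,0,0,0,-1,-66,66,-2,0,0,0,-1,-66,66,-1,0,0,0,-1,-66,66,0,0,0,0]}}

```text
clock: 21.7
position: [0.5458, -0.1042, 0.1302]
orientation: [1.0, 0.001, -0.0, 0.0]
ft_force: [-8.6, -0.1, 20.9]
gripper_width: 0.0005
gripper_force: 10.5
```

Emit:
{"api": "step_arm", "payload": {"targets": [-1,0,0,0.5,0,0,0,-1,0,0,0.5,0,0,0]}}

```text
clock: 21.9
position: [0.5457, -0.1042, 0.1302]
orientation: [1.0, 0.001, 0.0, 0.001]
ft_force: [-9.2, 1.2, 18.3]
gripper_width: 0.0005
gripper_force: 9.0
```

Emit:
{"api": "step_arm", "payload": {"targets": [-1,0,0,-10,0,0,0,-1,-33,-33,-12,0,0,0,-1,-66,-66,-12,0,0,0,-1,-66,-66,-9,0,0,0,-1,-66,-66,-4,0,0,0,-1,-66,-66,-2,0,0,0,-1,-66,-66,-1,0,0,0,-1,-66,-66,-0.2,0,0,0]}}

```text
clock: 22.7
position: [0.4807, -0.0388, 0.13]
orientation: [1.0, -0.001, 0.001, -0.001]
ft_force: [-8.6, 5.9, 27.1]
gripper_width: 0.0002
gripper_force: 13.6
```

Emit:
{"api": "step_arm", "payload": {"targets": [-1,0,0,0.4,0,0,0,-1,0,0,0.4,0,0,0]}}

```text
clock: 22.9
position: [0.4806, -0.0387, 0.1301]
orientation: [1.0, -0.001, 0.001, -0.001]
ft_force: [-7.8, 6.4, 24.1]
gripper_width: 0.0005
gripper_force: 12.2
```

Emit:
{"api": "step_arm", "payload": {"targets": [-1,0,0,-10,0,0,0,-1,33,-33,-12,0,0,0,-1,66,-66,-12,0,0,0,-1,66,-66,-9,0,0,0,-1,66,-66,-4,0,0,0,-1,66,-66,-2,0,0,0,-1,66,-66,-1,0,0,0,-1,66,-66,-0.2,0,0,0]}}

```text
clock: 23.7
position: [0.5463, 0.0268, 0.1302]
orientation: [1.0, -0.001, 0.002, -0.001]
ft_force: [-3.6, 6.4, 20.6]
gripper_width: 0.0003
gripper_force: 10.1
```

Emit:
{"api": "step_arm", "payload": {"targets": [-1,0,0,0.4,0,0,0,-1,0,0,0.4,0,0,0]}}

```text
clock: 23.9
position: [0.5463, 0.0269, 0.1302]
orientation: [1.0, -0.001, 0.002, -0.001]
ft_force: [-2.2, 7.1, 17.4]
gripper_width: -0.0
gripper_force: 8.8
```

Now far, then right.

Emit:
{"api": "step_arm", "payload": {"targets": [-1,0,0,-10,0,0,0,-1,33,33,-12,0,0,0,-1,66,66,-12,0,0,0,-1,66,66,-9,0,0,0,-1,66,66,-4,0,0,0,-1,66,66,-2,0,0,0,-1,66,66,-1,0,0,0,-1,66,66,-0.2,0,0,0]}}

```text
clock: 24.7
position: [0.6111, -0.0405, 0.1302]
orientation: [1.0, -0.0, 0.001, 0.002]
ft_force: [-5.0, -6.5, 18.2]
gripper_width: 0.0004
gripper_force: 8.6
```

Emit:
{"api": "step_arm", "payload": {"targets": [-1,0,0,0.2,0,0,0,-1,0,0,0.2,0,0,0]}}

```text
clock: 24.9
position: [0.611, -0.0405, 0.1302]
orientation: [1.0, -0.0, 0.001, 0.002]
ft_force: [-4.4, -6.6, 13.9]
gripper_width: 0.0004
gripper_force: 6.9
```

Emit:
{"api": "step_arm", "payload": {"targets": [-1,0,0,-10,0,0,0,-1,-33,33,-12,0,0,0,-1,-66,66,-12,0,0,0,-1,-66,66,-9,0,0,0,-1,-66,66,-4,0,0,0,-1,-66,66,-2,0,0,0,-1,-66,66,-1,0,0,0,-1,-66,66,-0.4,0,0,0]}}

```text
clock: 25.7
position: [0.5453, -0.1045, 0.1301]
orientation: [1.0, 0.001, -0.0, 0.001]
ft_force: [-10.1, -1.8, 23.4]
gripper_width: 0.0005
gripper_force: 11.8
```

Emit:
{"api": "step_arm", "payload": {"targets": [-1,0,0,0.2,0,0,0,-1,0,0,0.2,0,0,0]}}

```text
clock: 25.9
position: [0.5453, -0.1045, 0.1302]
orientation: [1.0, 0.001, -0.0, 0.001]
ft_force: [-10.4, -1.9, 21.2]
gripper_width: 0.0003
gripper_force: 10.5
```

One more light check round near, left and far.

Emit:
{"api": "step_arm", "payload": {"targets": [-1,0,0,-10,0,0,0,-1,-33,-33,-12,0,0,0,-1,-66,-66,-12,0,0,0,-1,-66,-66,-9,0,0,0,-1,-66,-66,-4,0,0,0,-1,-66,-66,-2,0,0,0,-1,-66,-66,-1,0,0,0,-1,-66,-66,-1,0,0,0]}}

```text
clock: 26.7
position: [0.4806, -0.0386, 0.1301]
orientation: [1.0, -0.001, 0.0, -0.001]
ft_force: [-6.1, 6.1, 17.5]
gripper_width: 0.0005
gripper_force: 8.4
```

Emit:
{"api": "step_arm", "payload": {"targets": [-1,0,0,-10,0,0,0,-1,33,-33,-12,0,0,0,-1,66,-66,-12,0,0,0,-1,66,-66,-9,0,0,0,-1,66,-66,-4,0,0,0,-1,66,-66,-2,0,0,0,-1,66,-66,-0.3,0,0,0,-1,66,-66,-0.3,0,0,0]}}

```text
clock: 27.5
position: [0.5453, 0.0265, 0.1303]
orientation: [1.0, -0.001, 0.0, -0.0]
ft_force: [-2.2, 3.5, 7.1]
gripper_width: 0.0005
gripper_force: 3.9
```

Emit:
{"api": "step_arm", "payload": {"targets": [-1,0,0,-10,0,0,0,-1,33,33,-12,0,0,0,-1,66,66,-12,0,0,0,-1,66,66,-9,0,0,0,-1,66,66,-4,0,0,0,-1,66,66,-2,0,0,0,-1,66,66,-0.3,0,0,0,-1,66,66,-0.3,0,0,0]}}

```text
clock: 28.3
position: [0.6106, -0.0387, 0.1303]
orientation: [1.0, 0.0, -0.0, 0.0]
ft_force: [-1.7, -1.8, 3.4]
gripper_width: 0.0004
gripper_force: 1.8
```

All sides read 0.130 m. I'll retreat and take a last look.

Emit:
{"api": "step_arm", "payload": {"targets": [-1,0,0,-20,0,0,0,-1,0,0,-60,0,0,0,-1,-30,0,-105,0,0,0,-1,-75,0,-120,0,0,0,-1,-110,0,-120,0,0,0,-1,-110,0,-120,0,0,0,-1,-110,0,-120,0,0,0,-1,-110,0,-120,0,0,0]}}

```text
clock: 29.1
position: [0.5022, -0.0388, 0.2495]
orientation: [1.0, 0.0, 0.0, 0.0]
ft_force: [-0.0, 0.3, -0.2]
gripper_width: 0.0002
gripper_force: 0.0
```

```bash
python3 - <<'E'
from rig import robot
from h import *
s=robot.get_state(); c=robot.camera("wrist")
T=np.eye(4);T[:3,:3]=R.from_quat(s["orientation"]).as_matrix();T[:3,3]=s["position"]
c=dict(mtx=c["mtx"],extrinsics=T@c["T_tool_cam"],color=c["color"])
W=np.array([[.64,.065],[.64,-.135],[.44,-.135],[.44,.065]])
src=proj(c,np.c_[W,np.full(4,.1265)]).astype(np.float32)
H=cv2.getPerspectiveTransform(src,np.float32([[0,0],[400,0],[400,400],[0,400]]))
a=cv2.warpPerspective(c["color"][:,:,::-1],H,(400,400))
b=cv2.resize(robot.camera("scene")["color"][170:290,280:400,::-1],(400,400))
cv2.imwrite("pics/f.png",np.hstack([a,b])); print(s["position"],s["ft_force"],s["clock"])
E
```

```text
[ 0.50224781 -0.03875819  0.24952674] [-0.00748318  0.26703679 -0.15191404] 29.1
```

View pics/f.png

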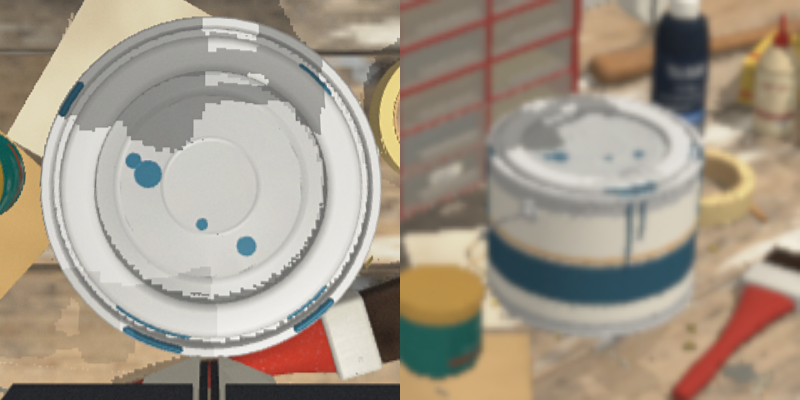

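The lid sits level and flush inside the seam: the circle spans columns 41–381 of the left image, the same place as before. The neighbouring objects are untouched.

```bash
python3 -c "
from rig import robot
print(robot.hand_in())"
```

```text
the job is handed in; nothing more can be done
None
```

The lid is pressed home all the way round (the rim's top measured 0.130 m on all four sides), the tin and everything near it were left where they stood, the hand is clear, and the job was handed in at about 29 s.

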